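Put the post caps on their own plinths

ROBOT

A 6-joint arm with a two-finger parallel gripper is mounted at the origin on the work surface. World frame = base frame: x ahead of the robot, y to its left, z up, the work surface at z = 0. Lengths are in mm, angles in rad, forces in N, time in s.
With the tool pointing down it reaches from about 400 to 925 mm from the base axis. Payload 12.5 kg.
Tool frame: the origin (TCP) lies between the finger pads; the fingertips stand 14 mm ahead of it and the grasp point (between the pads) lies 5 mm behind it; x points along the fingers, y is the direction in which the jaws open and shut, and the axes are right-handed (so a half turn about x gives the same grasp; the last joint's range is limited). The gripper opens to 95 mm and grips with 3 to 60 N. Pads are 20 mm wide; open, the fingers measure 119 mm over their backs; the gripper's body (75 mm by 180 mm) begins 59 mm behind the grasp point.
Start: joints at [-1.356, 0.491, 1.559, -0, 1.092, -0.106], TCP at [197.102, -593.124, 228.661] pointing down, gripper open.
Joint ranges: [-3.1, 3.1], [-0.84, 2.19], [0.05, 2.79], [-1.13, 4.28], [0.06, 2.93], [-2.69, 2.69]. Speed limits (rad/s): [2.22, 2.22, 2.79, 3.14, 3.14, 3.14].

INTERFACE

Orientations are given as [roll, pitch, yaw] about the fixed x, y, z axes, in that order (R = Rz(yaw) Ry(pitch) Rx(roll)).
In Python, from cell import env, cams gives the robot as it stands.
- The arm moves only by the tool carry_out, never from a script. Its arguments are lists of equal length, an entry for each row: "grip": the closure, from -1 (fully open) to 1 (shut); "linear": the shift along the tool's x, y, z scaled (see below), a list of three; "turn": the turn about the tool's x scaled (see below). In form: {"grip": [grip, ...], "linear": [[tx, ty, tz], ...], "turn": [turn, ...]}. A call has 1 to 5 rows; each row shifts and turns the commanded pose from where the row before left it, along the tool's axes as they then stand; what a row does not reach is not made up. The controller multiplies each number of a shift by 0.5 m and each number of a turn by 180 degrees. A row lasts 1/10 s, in which the tool goes at most 50 mm and 8.59 degrees, less where a joint would pass 70% of its speed; a pose out of reach is approached as far as the arm can. A call with a number of a shift or a turn outside -1 to 1 is refused whole. A call with a gripper value outside its range is refused whole. The fingers move at their own pace and stop on an object; the grip force is fixed at half the most. Time passes only in rows, so rows that do not move let the fingers close. It gives the time, the measured TCP pose, the force and the opening at its end, in the units of the state.
- env.state(): the state, without advancing time (a new reading comes with each control period).
- cams.read_camera(name): name is "scene" or "side" or "wrist"; returns the picture (384x512x3 uint8, blue, green, red); there is no depth.
- cams.camera_info(name): a dict with "fx", "fy", "cx", "cy" (pixels), "view" (4x4, takes a point from world to camera coordinates). Camera axes: x right, y down, z forward; pixel columns grow to the right and rows downward; lengths in mm; the calibration is good to about 2 mm. A picture is of the moment at which its call begins: read the wrist's pose just before it. camera_info takes no time and is no camera call; for the wrist camera it gives the pose at the moment of the call.
- env.job_done(): hands the job in, once; it reports no verdict.
The state is a dict: "t": time; "joints": joint angles; "qvel": joint speeds; "tau": joint torques, N m; "eef_pos": TCP position; "tcp_rot": TCP orientation; "ft_force": force on the tool from outside, world axes, zero at the start; "moment": the same for the moment, N m; "opening": opening from 0.0 (shut) to 1.0 (fully open).
Only numpy, scipy, OpenCV 4.12 (cv2) and the standard library are available. Lean on these libraries where they do the work, as an engineer would, in place of code of your own. Each camera call takes 0.05 s, during which the arm holds its last target. There are 200 camera calls.

TASK

The four wooden post caps (round, square, hexagonal, oblong) are standing on one another's plinths. Swap them round so that every cap stands upright in the middle of the plinth of its own shape, with its sides in line with the plinth's sides; the black rubber mat is free for parking a cap on the way. Do not tip any cap over on the way, and leave the small amber jar among them standing where it is.

Things in the scene. Friction and masses are not known exactly. Their poses are not given: they have to be found in the camera images.
- cap_round: Loose wooden post cap, 0.11 to 0.23 kg, standing upright on the plinth of another shape: a 14 mm thick foot, a disc 76 mm across, and centred on it a narrower straight-sided upright block 36 mm tall to grip it by, a cylinder 40 mm across. A low rounded button 13 mm high tops it, so the whole is 63 mm tall. Origin: centre of its underside, z up.
- cap_square: Loose wooden post cap, 0.11 to 0.23 kg, standing upright on the plinth of another shape: a 14 mm thick foot, 76 mm square, and centred on it a narrower straight-sided upright block 36 mm tall to grip it by, 40 mm square, sides parallel to the foot's. 50 mm tall in all. x and y are square to its sides. Origin: centre of its underside, z up.
- cap_hex: Loose wooden post cap, 0.11 to 0.23 kg, standing upright on the plinth of another shape: a 14 mm thick foot, a regular hexagon 76 mm across its flats, and centred on it a narrower straight-sided upright block 36 mm tall to grip it by, a regular hexagon 40 mm across its flats, flats parallel to the foot's. 50 mm tall in all. y points square to one pair of flats, x to a corner. Origin: centre of its underside, z up.
- cap_oblong: Loose wooden post cap, 0.11 to 0.23 kg, standing upright on the plinth of another shape: a 14 mm thick foot, 100 mm (along x) by 54 mm (along y), and centred on it a narrower straight-sided upright block 36 mm tall to grip it by, 70 mm (along x) by 28 mm (along y). 50 mm tall in all. Origin: centre of its underside, z up.
- plinth_round: Fixed plinth: a flat pale wooden slab 18 mm high, a disc 130 mm across. Origin: centre of its underside, z up; it may lie turned either way. At the start a cap of another shape stands on it, roughly central, and its outline shows all round the cap.
- plinth_square: Fixed plinth: a flat pale wooden slab 18 mm high, 120 mm square, x and y square to its sides. Origin: centre of its underside, z up; it may lie turned either way. At the start a cap of another shape stands on it, roughly central, and its outline shows all round the cap.
- plinth_hex: Fixed plinth: a flat pale wooden slab 18 mm high, a regular hexagon 124 mm across its flats, y square to one pair of flats and x towards a corner. Origin: centre of its underside, z up; it may lie turned either way. At the start a cap of another shape stands on it, roughly central, and its outline shows all round the cap.
- plinth_oblong: Fixed plinth: a flat pale wooden slab 18 mm high, 150 mm (along x) by 100 mm (along y). Origin: centre of its underside, z up; it may lie turned either way. At the start a cap of another shape stands on it, roughly central, and its outline shows all round the cap.
- mat: Fixed black rubber mat, 130 mm (along x) by 110 mm (along y), 4 mm thick, bare at the start: a free spot where any cap can stand. Origin: centre of its underside, z up.
- jar: Small amber glass jar with a metal lid, 42 mm across, 62 mm tall, standing loose among the plinths; not to be disturbed. Origin: centre of its underside, z up.
Not all that is in view belongs to the job. What is shaped like the cap_square but pink or red is not meant.

How it is judged (in metres and radians):
At the end, for the whole second after the job is handed in: Each cap stands on the plinth of its own shape: centres within 12 mm, foot on its top (underside 15 to 22 mm above the plinth's underside), tilt under 0.1 rad, sides of the square, hexagonal and oblong caps within 0.2 rad of the plinth's (any equivalent way round), at rest (horizontal distance between cap_round and plinth_round below 0.012 m and z of cap_round in the frame of plinth_round between 0.015 and 0.022 m and angle between each of cap_round, cap_square, cap_hex, cap_oblong's own z axis and vertical below 0.1 rad and linear speed of each of cap_round, cap_square, cap_hex, cap_oblong below 0.02 m/s and horizontal distance between cap_square and plinth_square below 0.012 m and z of cap_square in the frame of plinth_square between 0.015 and 0.022 m and (angle between the x axis of cap_square and the x axis of plinth_square, either way round below 0.2 rad or angle between the x axis of cap_square and the x axis of plinth_square, either way round above 1.371 rad) and horizontal distance between cap_hex and plinth_hex below 0.012 m and z of cap_hex in the frame of plinth_hex between 0.015 and 0.022 m and (angle between the x axis of cap_hex and the x axis of plinth_hex, either way round below 0.2 rad or angle between the x axis of cap_hex and the x axis of plinth_hex, either way round between 0.847 and 1.247 rad) and horizontal distance between cap_oblong and plinth_oblong below 0.012 m and z of cap_oblong in the frame of plinth_oblong between 0.015 and 0.022 m and angle between the x axis of cap_oblong and the x axis of plinth_oblong, either way round below 0.2 rad); the robot touches nothing.
It fails at once if a cap is tipped over (more than 0.6 rad) (angle between any of cap_round, cap_square, cap_hex, cap_oblong's own z axis and vertical above 0.6 rad).
It fails at once if the jar is moved more than 30 mm or tipped (distance of jar from where it was at the start of the episode above 0.03 m or angle between jar's own z axis and vertical above 0.5 rad).
It also fails if it takes over 141 s, if anything falls off the work surface, if the arm or the gripper's body presses on something with over 40 N, if the wrist force passes 120 N, or if a joint passes its speed limit or range.

## Working session

There is one attempt and no reset: what is moved stays moved. The work goes in short steps, Python scripts to look and compute and a tool call to move; the robot and the scene stay as the last step left them, time stands still between calls to the robot, and variables do not carry over. Pictures are saved under pics/ and viewed, about 12 in all and at most 16, crops included, and the job is handed in when it is done.

Besides the shell and the picture viewer there is one more tool, called after "Call:" as a command line: name --pt "numbers of a row" for each row, then --argument value for the rest. carry_out: Moves the arm, as the interface text tells. Shifts and turns lie within -1 to 1; 1 stands for 0.5 m of shift or 180 degrees of turn. Its arguments: {"type":"object","properties":{"grip":{"type":"array"},"linear":{"type":"array"},"turn":{"type":"array"}},"required":["grip","linear","turn"]}

```bash
ls; mkdir -p pics; python3 - <<'E'
from cell import env,cams
import cv2,numpy as np
print(env.state())
for n in("scene","side","wrist"):
    i=cams.camera_info(n); print(n,i["fx"],i["cx"],i["cy"],np.round(i["view"],4).tolist())
    cv2.imwrite(f"pics/{n}0.png",cv2.resize(cams.read_camera(n),(800,600),interpolation=cv2.INTER_CUBIC))
E
```

```text
pics
{'t': 0.0, 'joints': array([-1.35559105e+00,  4.91557918e-01,  1.55944028e+00,  8.90187200e-06,
        1.09170733e+00, -1.05571359e-01]), 'qvel': array([ 0.00033584,  0.00244553, -0.00072611, -0.00261735, -0.00036956,
        0.00077912]), 'tau': array([ 2.43028808e-03, -6.12638426e+01, -2.58182716e+01,  6.93232007e-02,
        4.82455327e-02, -8.25799111e-05]), 'eef_pos': array([ 197.05680504, -592.88399346,  228.06591884]), 'tcp_rot': array([-1.68346183,  1.56968342,  1.77890335]), 'ft_force': array([0.38629588, 0.98750162, 0.45174591]), 'moment': array([-0.00023457, -0.01618937,  0.02104616]), 'opening': 0.9982581295482669}
scene 396.7093913359925 249.66038010094638 189.0035644785014 [[-0.8821, 0.471, 0.0082, 435.9872], [0.3914, 0.7426, -0.5434, -151.3347], [-0.262, -0.4761, -0.8394, 1423.0901], [0.0, 0.0, 0.0, 1.0]]
side 404.3343143960265 256.2624376725372 189.2205535821819 [[-0.8371, -0.5471, -0.0026, 390.1751], [-0.3875, 0.5962, -0.7031, 209.2642], [0.3862, -0.5876, -0.711, 906.4531], [0.0, 0.0, 0.0, 1.0]]
wrist 310.78392946331417 256.4606846384983 184.69877265899515 [[0.3152, -0.949, -0.0008, -624.8215], [-0.9224, -0.3065, 0.2351, -27.0218], [-0.2234, -0.0734, -0.972, 389.2405], [0.0, 0.0, 0.0, 1.0]]
```

View pics/scene0.png

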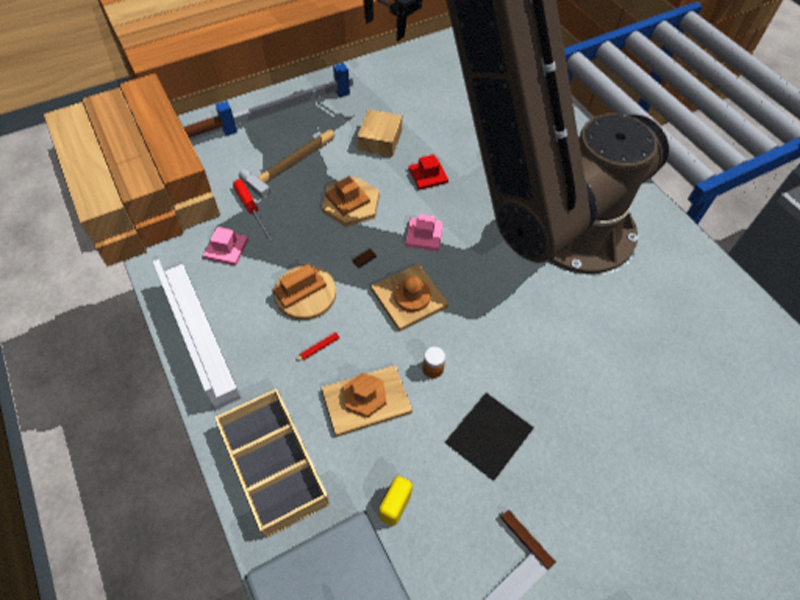

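View pics/side0.png

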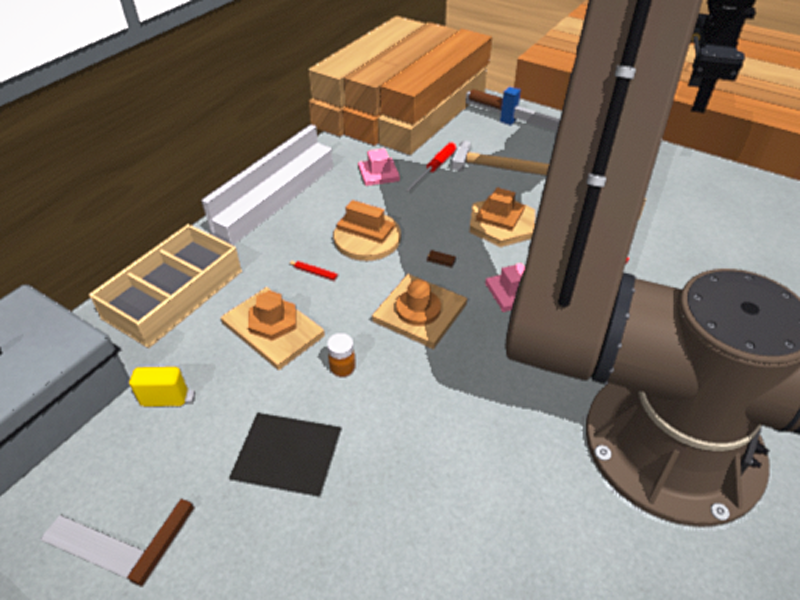

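The scene shows four brown caps on plinths: square cap on hex plinth (348,197), oblong cap on round plinth (303,290), round cap on square plinth (410,293) and hex cap on oblong plinth (366,397). The mat is at (489,435) and the jar at (433,362). The things shaped like the square cap are brown (348,197), pink (226,243), pink (424,231) and red (428,170). Only the brown one is wooden and on a plinth, so it is the one meant. Next I work out rough positions.

```bash
cat > h.py <<'E'
from cell import env,cams
import cv2,numpy as np
from scipy.spatial.transform import Rotation as R
def ray(info,u,v,z):
    V=np.array(info["view"]);d=V[:3,:3].T@np.array([(u-info["cx"])/info["fx"],(v-info["cy"])/info["fy"],1]);c=-V[:3,:3].T@V[:3,3]
    return c+d*(z-c[2])/d[2]
def proj(info,P):
    V=np.array(info["view"]);q=np.atleast_2d(P)@V[:3,:3].T+V[:3,3]
    return np.c_[info["fx"]*q[:,0]/q[:,2]+info["cx"],info["fy"]*q[:,1]/q[:,2]+info["cy"]]
def tool():
    s=env.state();return s,R.from_euler('xyz',s["tcp_rot"]).as_matrix()
E
python3 - <<'E'
from h import *
s,T=tool();print(T.round(3).tolist())
for n,pts in dict(scene=dict(sq=(348,186,68),obl=(300,281,68),rnd=(412,285,75),hex=(366,388,68),mat=(489,435,4),jar=(434,354,62)),side=dict(sq=(501,197,68),obl=(366,213,68),rnd=(419,290,75),hex=(270,300,68),mat=(286,454,4),jar=(341,343,62))).items():
    for k,(u,v,z) in pts.items():
        p=ray(cams.camera_info(n),u*.64,v*.64,z);print(n,k,p.round(),np.hypot(*p[:2]).round())
i=cams.camera_info("wrist");V=np.array(i["view"]);c=-V[:3,:3].T@V[:3,3];print("cam in tool",T.T@(c-s["eef_pos"]),T.T@V[2,:3], T.T@V[0,:3])
E
```

```text
[[-0.0, 0.315, -0.949], [0.001, -0.949, -0.315], [-1.0, -0.001, -0.0]]
scene sq [ 437. -309.   68.] 536.0
scene obl [ 637. -121.   68.] 649.0
scene rnd [443.  -3.  75.] 443.0
scene hex [625. 151.  68.] 644.0
scene mat [455. 316.   4.] 554.0
scene jar [479. 147.  62.] 501.0
side sq [ 435. -303.   68.] 531.0
side obl [ 623. -123.   68.] 635.0
side rnd [429.   1.  75.] 429.0
side hex [621. 145.  68.] 638.0
side mat [450. 320.   4.] 552.0
side jar [475. 151.  62.] 498.0
cam in tool [-156.06215022    0.16571633  -65.17653851] [9.71945872e-01 1.57977299e-04 2.35204586e-01] [-1.90252605e-04  9.99999975e-01  1.14529820e-04]
```

Call:
carry_out --grip '[-1, -1, -1, -1, -1]' --pt "0 0 0" --pt "0 0 0" --pt "0 0 0" --pt "-0.02 -0.074 -0.05" --pt "-0.02 -0.074 -0.05" --turn '[0.034, 0.034, 0.034, 0, 0]'

```text
t: 0.65
eef_pos: [247.0, -518.3, 247.9]
tcp_rot: [-1.275, 1.569, 1.865]
ft_force: [0.4, -0.2, 0.4]
opening: 1.001
```

Call:
carry_out --grip '[-1, -1, -1, -1, -1]' --pt "-0.02 -0.074 -0.05" --pt "-0.02 -0.074 -0.05" --pt "-0.02 -0.074 -0.05" --pt "-0.02 -0.074 -0.05" --pt "-0.02 -0.074 -0.05" --turn '[0, 0, 0, 0, 0]'

```text
t: 1.15
eef_pos: [372.6, -332.4, 299.0]
tcp_rot: [2.944, 1.571, -0.197]
ft_force: [1.1, -0.6, 0.0]
opening: 0.998
```

Call:
carry_out --grip '[-1, -1, -1, -1, -1]' --pt "-0.02 -0.074 -0.05" --pt "-0.02 -0.074 -0.05" --pt "-0.02 -0.074 -0.05" --pt "-0.02 -0.074 -0.05" --pt "-0.02 -0.074 -0.05" --turn '[0, 0, 0, 0, 0]'

```text
t: 1.65
eef_pos: [497.6, -147.2, 349.1]
tcp_rot: [1.811, 1.571, -1.33]
ft_force: [0.5, -0.5, 0.4]
opening: 0.998
```

Call:
carry_out --grip '[-1, -1, -1, -1, -1]' --pt "-0.02 -0.074 -0.05" --pt "-0.02 -0.074 -0.05" --pt "-0.02 -0.074 -0.05" --pt "-0.02 -0.074 -0.05" --pt "0 0 0" --turn '[0, 0, 0, 0, 0]'

```text
t: 2.15
eef_pos: [598.8, 2.8, 388.9]
tcp_rot: [-2.62, 1.569, 0.526]
ft_force: [-0.9, -0.6, -1.0]
opening: 1.003
```

```bash
python3 - <<'E'
from h import *
import pickle
s,T=tool();print(s["eef_pos"],T.round(3).tolist(),s["joints"].round(2))
i=cams.camera_info("wrist");im=cams.read_camera("wrist")
cv2.imwrite("pics/w1raw.png",im);pickle.dump(i,open("w1.pkl","wb"))
cv2.imwrite("pics/w1.png",cv2.resize(im,(800,600),interpolation=cv2.INTER_CUBIC))
E
```

```text
[598.83788077   2.83912422 388.88609227] [[0.001, 0.004, -1.0], [0.001, -1.0, -0.004], [-1.0, -0.001, -0.001]] [-0.11  0.34  1.38  0.    1.42  1.46]
```

View pics/w1.png

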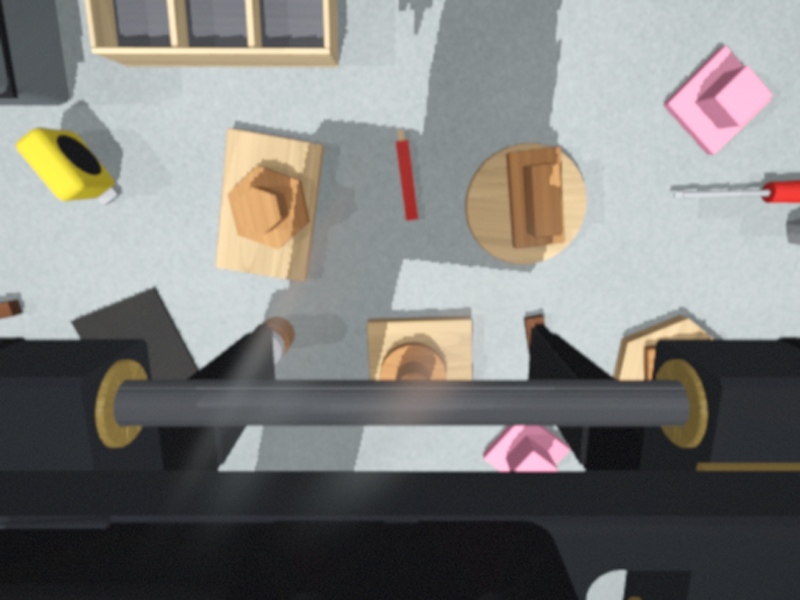

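The wrist view shows the oblong plinth with the hex cap (270,205) and the round plinth with the oblong cap (527,203) clearly. The gripper hides the rest. I'll fit the model outlines to image edges in all three views.

```bash
cat > fit.py <<'E'
from h import *
from scipy.optimize import minimize
def ngon(n,flat): 
    r=flat/2/np.cos(np.pi/n);a=np.arange(n)*2*np.pi/n+(np.pi/4 if n==4 else 0);return np.c_[r*np.cos(a),r*np.sin(a)]
def rect(a,b): return np.array([[a,b],[-a,b],[-a,-b],[a,-b]])/2
def samp(P,n=160):
    Q=np.r_[P,P[:1]];s=np.r_[0,np.cumsum(np.linalg.norm(np.diff(Q,axis=0),axis=1))];t=np.linspace(0,s[-1],n,endpoint=False)
    return np.c_[np.interp(t,s,Q[:,0]),np.interp(t,s,Q[:,1])]
M={"plinth_round":[(ngon(60,130),18)],"plinth_square":[(ngon(4,120),18)],"plinth_hex":[(ngon(6,124),18)],"plinth_oblong":[(rect(150,100),18)],"mat":[(rect(130,110),4)],
"cap_round":[(ngon(60,76),14),(ngon(60,40),50)],"cap_square":[(ngon(4,76),14),(ngon(4,40),50)],"cap_hex":[(ngon(6,76),14),(ngon(6,40),50)],"cap_oblong":[(rect(100,54),14),(rect(70,28),50)],"jar":[(ngon(60,42),62)]}
def pts(m,p,z0=0):
    c,s=np.cos(p[2]),np.sin(p[2]);return np.vstack([np.c_[samp(P)@np.array([[c,s],[-s,c]])+p[:2],np.full(160,z+z0)] for P,z in M[m]])
def grad(im,sg):
    g=cv2.GaussianBlur(im.astype(np.float32),(0,0),sg);gx=cv2.Sobel(g,-1,1,0);gy=cv2.Sobel(g,-1,0,1);return np.sqrt(np.minimum((gx**2+gy**2).sum(2),90**2))
def fit(views,m,x0,z0=0,rng=15):
    # views: list of (image at native size, info)
    def cost(p,G):
        q=pts(m,p,z0);return -sum(cv2.remap(g,*[proj(i,q)[:,k:k+1].astype(np.float32) for k in(0,1)],cv2.INTER_LINEAR).mean() for g,i in G)
    G=[(grad(a,1.5),i) for a,i in views];best=None
    sym={"round":.1,"square":np.pi/2,"hex":np.pi/3,"jar":.1}.get(m.split("_")[-1],np.pi)
    c=[(cost((x0[0]+dx,x0[1]+dy,a),G),dx,dy,a) for dx in range(-rng,rng+1,5) for dy in range(-rng,rng+1,5) for a in np.arange(0,sym,.12)]
    c.sort();G=[(grad(a,.8),i) for a,i in views]
    rs=[minimize(cost,[x0[0]+d[1],x0[1]+d[2],d[3]],args=(G,),method="Nelder-Mead",options=dict(initial_simplex=np.array([x0[0]+d[1],x0[1]+d[2],d[3]])+np.array([[0,0,0],[4,0,0],[0,4,0],[0,0,.1]]))) for d in c[:4]]
    r=min(rs,key=lambda r:r.fun);return r.x,r.fun
E
cat > f1.py <<'E'
from fit import *
import pickle
V={n:(cv2.resize(cv2.imread(f"pics/{n}0.png"),(512,384),interpolation=cv2.INTER_AREA),cams.camera_info(n)) for n in("scene","side")}
V["wrist"]=(cv2.imread("pics/w1raw.png"),pickle.load(open("w1.pkl","rb")))
X={"hex":(436,-306),"round":(628,-122),"square":(436,-1),"oblong":(622,148)}
cap={"hex":"square","round":"oblong","square":"round","oblong":"hex"}
out={}
for k,x in X.items():
    for m,z in(("plinth_"+k,0),("cap_"+cap[k],18)):
        for names in([("scene",),("side",),("scene","side")]+([("wrist",)] if k in("round","oblong") else [])):
            p,f=fit([V[n] for n in names],m,x,z);print(m,names,p.round(2),round(f,1))
            out[m]=p
for m,x in(("mat",(453,318)),("jar",(477,149))):
    for names in(("scene",),("side",),("scene","side")): p,f=fit([V[n] for n in names],m,x);print(m,names,p.round(2),round(f,1));out[m]=p
pickle.dump(out,open("out.pkl","wb"))
big=[]
for n in V:
    im=cv2.resize(V[n][0],(1536,1152),interpolation=cv2.INTER_CUBIC)
    for m,p in out.items():
        q=pts(m,p,18 if "cap" in m else 0)
        for u,v in (proj(V[n][1],q)+.5)*3: cv2.circle(im,(int(u),int(v)),1,(0,255,0) if "cap" in m else (255,0,0),-1)
    big.append(im)
cv2.imwrite("pics/ov_scene.png",cv2.resize(big[0][300:900,560:1160],(800,600) if 0 else (600,600)))
cv2.imwrite("pics/ov_w.png",big[2][200:720,350:1150])
cv2.imwrite("pics/ov_side.png",cv2.resize(big[1][300:1000,400:1100],(600,600)))
E
python3 f1.py
```

```text
plinth_hex ('scene',) [ 431.16 -315.42    0.93] -90.0
plinth_hex ('side',) [ 432.42 -313.22    1.01] -90.0
plinth_hex ('scene', 'side') [ 4.3178e+02 -3.1503e+02 -9.0000e-02] -179.9
cap_square ('scene',) [ 4.4135e+02 -3.1762e+02  3.4000e-01] -89.7
cap_square ('side',) [ 4.3491e+02 -3.0756e+02  2.3000e-01] -89.6
cap_square ('scene', 'side') [ 436.82 -313.95    0.  ] -177.4
plinth_round ('scene',) [ 6.3067e+02 -1.3100e+02  7.0000e-02] -90.0
plinth_round ('side',) [ 6.2930e+02 -1.2167e+02  1.4000e-01] -87.6
plinth_round ('scene', 'side') [ 6.2929e+02 -1.2298e+02  6.0000e-02] -177.4
plinth_round ('wrist',) [ 6.3042e+02 -1.3082e+02  8.0000e-02] -89.9
cap_oblong ('scene',) [ 6.3988e+02 -1.4189e+02  1.5000e-01] -86.9
cap_oblong ('side',) [ 6.3471e+02 -1.3579e+02  1.3000e-01] -90.0
cap_oblong ('scene', 'side') [ 6.3873e+02 -1.3741e+02  2.2000e-01] -174.1
cap_oblong ('wrist',) [ 6.3714e+02 -1.4036e+02  1.3000e-01] -84.6
plinth_square ('scene',) [439.83 -18.65   1.59] -90.0
plinth_square ('side',) [ 4.3739e+02 -1.6030e+01  5.0000e-02] -90.0
plinth_square ('scene', 'side') [ 4.3978e+02 -1.7670e+
[... 344 characters left out ...]
g ('scene', 'side') [625.08 149.39   2.98] -180.0
plinth_oblong ('wrist',) [626.69 145.85   2.97] -89.5
cap_hex ('scene',) [6.2634e+02 1.4219e+02 2.0000e-01] -86.4
cap_hex ('side',) [6.2721e+02 1.4220e+02 1.1000e-01] -85.8
cap_hex ('scene', 'side') [6.2680e+02 1.4197e+02 1.3000e-01] -172.0
cap_hex ('wrist',) [6.2787e+02 1.4115e+02 1.7000e-01] -70.9
mat ('scene',) [4.5367e+02 3.1367e+02 4.1000e-01] -90.0
mat ('side',) [4.5183e+02 3.1780e+02 3.6000e-01] -90.0
mat ('scene', 'side') [4.5214e+02 3.1599e+02 3.7000e-01] -180.0
jar ('scene',) [4.8197e+02 1.5180e+02 2.0000e-02] -90.0
jar ('side',) [4.7730e+02 1.5218e+02 1.2000e-01] -90.0
jar ('scene', 'side') [4.7912e+02 1.5052e+02 3.0000e-02] -179.9
```

View pics/ov_scene.png

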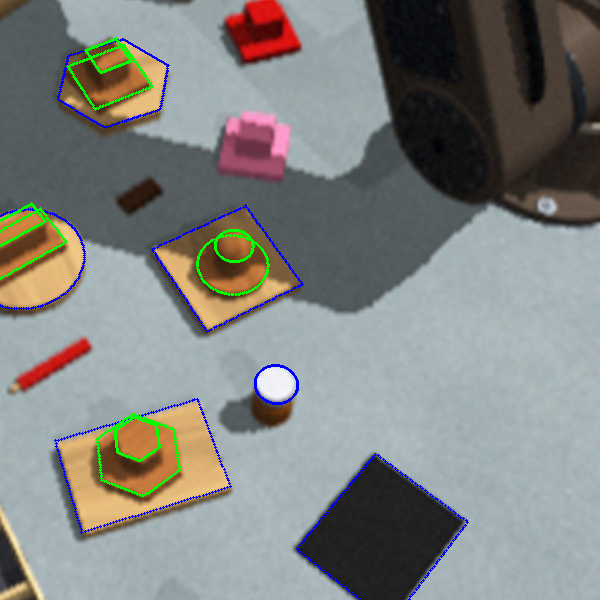

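```bash
sed -i 's/90\*\*2/400**2/' fit.py
sed -i 's/^X=.*/X={"hex":(433,-314),"round":(630,-131),"square":(439,-14),"oblong":(626,146)}/; s/("scene","side")\]+(\[("wrist",)\]/("scene","side")]+([("wrist",),("scene","side","wrist")]/' f1.py
sed -i 's/^cv2.imwrite("pics\/ov.*//' f1.py; cat >> f1.py <<'E'
def crop(b,x,y,w=400,h=300): return b[y:y+h,x:x+w]
a=[]
for n in range(2):
    for k in("hex","round","square","oblong"):
        u,v=(proj(V[("scene","side")[n]][1],[*out["plinth_"+k][:2],30])[0]*3).astype(int); a.append(cv2.resize(crop(big[n],u-125,v-125,250,250),(266,266)) if 0 else cv2.resize(crop(big[n],u-125,v-125,250,250),(200,200)))
w=cv2.resize(crop(big[2],380,220,800,340),(480,204)); w=cv2.copyMakeBorder(w,0,0,0,320,cv2.BORDER_CONSTANT)
cv2.imwrite("pics/ov2.png",np.vstack([np.hstack(a[:4]),np.hstack(a[4:])]))
cv2.imwrite("pics/ovw2.png",crop(big[2],380,220,800,340))
E
python3 f1.py
```

```text
plinth_hex ('scene',) [ 431.   -316.68    0.93] -241.9
plinth_hex ('side',) [ 429.76 -312.52    0.88] -299.6
plinth_hex ('scene', 'side') [ 430.22 -314.61    0.9 ] -529.2
cap_square ('scene',) [ 4.3793e+02 -3.1432e+02 -4.0000e-02] -251.1
cap_square ('side',) [ 4.3554e+02 -3.1254e+02  1.1000e-01] -258.8
cap_square ('scene', 'side') [ 436.99 -313.42    1.59] -503.5
plinth_round ('scene',) [ 6.2984e+02 -1.3157e+02  3.0000e-02] -296.9
plinth_round ('side',) [ 6.2037e+02 -1.1366e+02  6.0000e-02] -295.4
plinth_round ('scene', 'side') [ 6.2868e+02 -1.2932e+02  4.0000e-02] -567.6
plinth_round ('wrist',) [ 6.302e+02 -1.301e+02 -6.000e-02] -136.0
plinth_round ('scene', 'side', 'wrist') [ 6.2967e+02 -1.2995e+02  7.0000e-02] -699.1
cap_oblong ('scene',) [ 6.3768e+02 -1.3972e+02  1.4000e-01] -242.5
cap_oblong ('side',) [ 6.3543e+02 -1.3452e+02  1.5000e-01] -323.6
cap_oblong ('scene', 'side') [ 6.3599e+02 -1.3466e+02  1.4000e-01] -540.0
cap_oblong ('wrist',) [ 6.3807e+02 -1.3821e+02  8.0000e-02] -173.5
cap_oblong ('scene', 'side', 'wrist') [ 6.3691e+02 -1.3688e+02  1.5000e-01] -683.4
plinth_square
[... 642 characters left out ...]
de', 'wrist') [625.12 147.97   2.97] -724.0
cap_hex ('scene',) [6.2628e+02 1.4174e+02 2.1000e-01] -226.3
cap_hex ('side',) [6.2464e+02 1.4498e+02 1.3000e-01] -262.2
cap_hex ('scene', 'side') [624.96 144.23   1.18] -473.8
cap_hex ('wrist',) [6.2723e+02 1.4247e+02 2.1000e-01] -143.0
cap_hex ('scene', 'side', 'wrist') [6.2638e+02 1.4302e+02 2.2000e-01] -597.9
mat ('scene',) [4.5445e+02 3.1477e+02 3.8000e-01] -399.6
mat ('side',) [4.5164e+02 3.1682e+02 3.9000e-01] -399.9
mat ('scene', 'side') [4.5305e+02 3.1601e+02 3.8000e-01] -794.0
jar ('scene',) [480.79 150.93  -0.  ] -326.2
jar ('side',) [4.7769e+02 1.5236e+02 3.0000e-02] -293.7
jar ('scene', 'side') [4.7940e+02 1.5163e+02 1.6000e-01] -600.4
```

View pics/ov2.png

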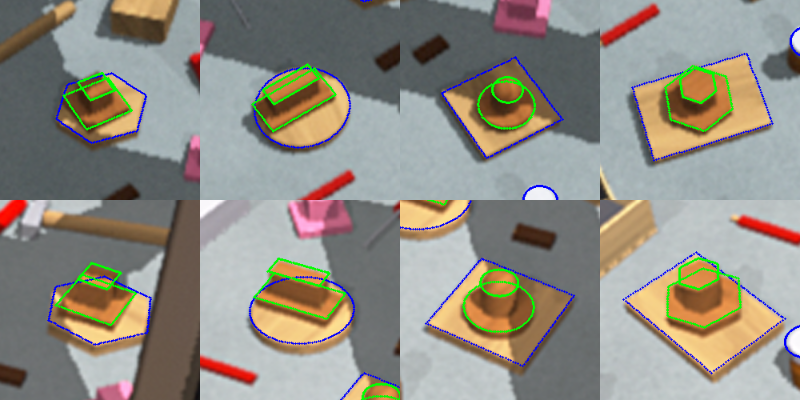

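View pics/ovw2.png

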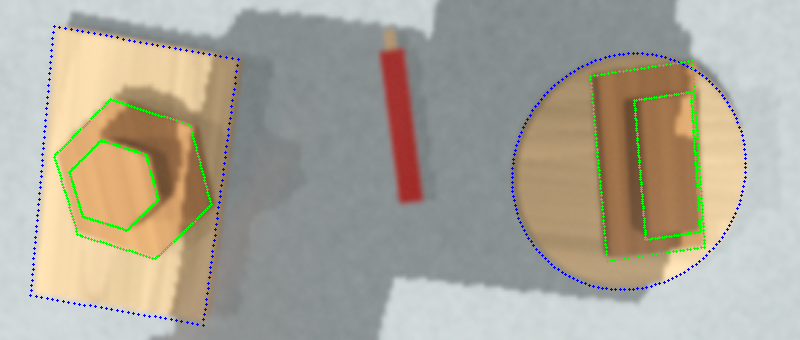

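Call:
carry_out --grip '[-1, -1, -1, -1, -1]' --pt "0.068 0.003 0.046" --pt "0.068 0.003 0.046" --pt "0.068 0.003 0.046" --pt "0.068 0.003 0.046" --pt "0.068 0.003 0.046" --turn '[0, 0, 0, 0, 0]'

```text
t: 2.7
eef_pos: [480.0, -9.3, 217.4]
tcp_rot: [1.251, 1.571, -1.892]
ft_force: [1.6, 0.7, -1.0]
opening: 1.0
```

Call:
carry_out --grip '[-1, -1, -1, -1, -1]' --pt "0.068 0.003 0.046" --pt "0.068 0.003 0.046" --pt "0 0 0" --pt "0 0 0" --pt "0 0 0" --turn '[0, 0, 0, 0, 0]'

```text
t: 3.2
eef_pos: [437.0, -12.1, 151.6]
tcp_rot: [2.914, 1.569, -0.228]
ft_force: [-0.5, 0.6, -0.4]
opening: 1.0
```

```bash
cat > look.py <<'E'
import sys
from fit import *
import pickle
def shot(tag):
    V=[]
    for n in("scene","side","wrist"):
        i=cams.camera_info(n);im=cams.read_camera(n);V.append((im,i));cv2.imwrite(f"pics/{tag}_{n}.png",im)
    pickle.dump([v[1] for v in V],open(f"{tag}.pkl","wb"))
    return V
E
python3 - <<'E'
from look import *
s,T=tool();print(s["eef_pos"],T.round(3).tolist())
V=shot("a1")
z=[cv2.resize(V[k][0],(400,300)) for k in range(3)]
for k in (0,1):
    u,v=(proj(V[k][1],[437,-8,60])[0]).astype(int);z.append(cv2.resize(V[k][0][v-45:v+45,u-60:u+60],(400,300),interpolation=cv2.INTER_CUBIC))
cv2.imwrite("pics/a1.png",np.vstack([np.hstack([z[3],z[4]]),np.hstack([z[1],z[2]])]))
E
```

```text
[437.02914223 -12.05317621 151.57624834] [[0.002, -0.0, -1.0], [-0.001, -1.0, 0.0], [-1.0, 0.001, -0.002]]
```

View pics/a1.png

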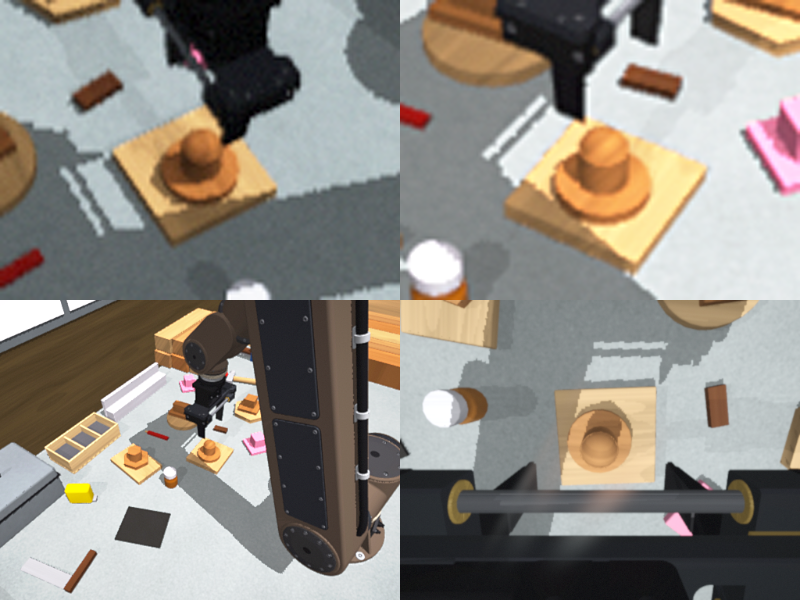

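The wrist picture (lower right) shows the round cap at about (600,440) whole, on the square plinth. I fit it there.

```bash
cat > lf.py <<'E'
from look import *
def load(tag): return [(cv2.imread(f"pics/{tag}_{n}.png"),i) for n,i in zip(("scene","side","wrist"),pickle.load(open(f"{tag}.pkl","rb")))]
def rep(V,m,x,z=0,rng=12,sets=((2,),(0,1,2))):
    for s in sets:
        p,f=fit([V[k] for k in s],m,x,z,rng);print(m,s,p.round(2),round(f))
    return p
E
python3 - <<'E'
from lf import *
V=load("a1")
rep(V,"plinth_square",(439,-15));rep(V,"cap_round",(437,-8),18);rep(V,"jar",(479,151))
E
```

```text
plinth_square (2,) [ 4.3232e+02 -1.9790e+01  2.0000e-02] -160
plinth_square (0, 1, 2) [ 4.3937e+02 -1.9240e+01  4.0000e-02] -619
cap_round (2,) [ 4.3899e+02 -1.0870e+01  1.1000e-01] -116
cap_round (0, 1, 2) [ 4.3756e+02 -1.0510e+01 -2.0000e-02] -630
jar (2,) [4.7973e+02 1.4244e+02 4.0000e-02] -130
jar (0, 1, 2) [ 4.7883e+02  1.5152e+02 -7.0000e-02] -785
```

Call:
carry_out --grip '[-1, -1, -1, -1, -1]' --pt "0.06 -0.002 -0.002" --pt "0.06 0 0" --pt "0.06 0 0" --pt "0.022 0 0" --pt "0 0 0" --turn '[0, 0, 0, 0, 0]'

```text
t: 3.85
eef_pos: [436.8, -10.5, 48.6]
tcp_rot: [-0.123, 1.569, 3.019]
ft_force: [-0.2, -0.8, -0.2]
opening: 1.003
```

Call:
carry_out --grip '[1, 1, 1, 1, 1]' --pt "0 0 0" --pt "0 0 0" --pt "0 0 0" --pt "0 0 0" --pt "0 0 0" --turn '[0, 0, 0, 0, 0]'

```text
t: 4.35
eef_pos: [437.1, -10.6, 50.0]
tcp_rot: [2.865, 1.57, -0.276]
ft_force: [-0.6, -0.1, 0.9]
opening: 0.635
```

Call:
carry_out --grip '[1, 1, 1, 1, 1]' --pt "0 0 0" --pt "0 0 0" --pt "-0.01 0 0" --pt "-0.02 0 0" --pt "-0.03 0 0" --turn '[0, 0, 0, 0, 0]'

```text
t: 4.85
eef_pos: [436.6, -10.5, 80.1]
tcp_rot: [-0.096, 1.569, 3.046]
ft_force: [-0.3, 0.6, -2.6]
opening: 0.416
```

Call:
carry_out --grip '[1, 1, 1, 1, 1]' --pt "-0.07 0 0" --pt "-0.07 0 0" --pt "0 -0.06 -0.004" --pt "0 -0.08 -0.004" --pt "0 -0.08 -0.004" --turn '[0, 0, 0, 0, 0]'

```text
t: 5.35
eef_pos: [442.8, 100.5, 150.8]
tcp_rot: [-3.128, 1.569, 0.012]
ft_force: [-0.3, 0.2, -1.9]
opening: 0.413
```

Call:
carry_out --grip '[1, 1, 1, 1, 1]' --pt "0 -0.08 -0.004" --pt "0 -0.08 -0.004" --pt "0 -0.08 -0.004" --pt "0 -0.08 -0.004" --pt "0 -0.08 -0.004" --turn '[0, 0, 0, 0, 0]'

```text
t: 5.85
eef_pos: [452.4, 301.1, 150.4]
tcp_rot: [2.731, 1.571, -0.41]
ft_force: [1.1, 0.1, -1.9]
opening: 0.418
```

Call:
carry_out --grip '[1, 1, 1, 1, 1]' --pt "0 -0.032 0" --pt "0 0 0" --pt "0.06 0 0" --pt "0.06 0 0" --pt "0.06 0 0" --turn '[0, 0, 0, 0, 0]'

```text
t: 6.35
eef_pos: [452.8, 314.0, 59.3]
tcp_rot: [2.833, 1.57, -0.309]
ft_force: [-0.1, -0.1, -1.4]
opening: 0.417
```

```bash
python3 - <<'E'
from look import *
s,T=tool();print(s["eef_pos"],s["ft_force"],s["opening"])
V=shot("a2")
z=[]
for k in (0,1):
    u,v=(proj(V[k][1],[s["eef_pos"][0],s["eef_pos"][1],40])[0]).astype(int);z.append(cv2.resize(V[k][0][v-45:v+45,u-60:u+60],(400,300),interpolation=cv2.INTER_CUBIC))
cv2.imwrite("pics/a2.png",np.hstack(z))
E
```

```text
[452.75448483 314.03559181  59.26765528] [-0.11607417 -0.10825703 -1.44963411] 0.41729696238978214
```

View pics/a2.png

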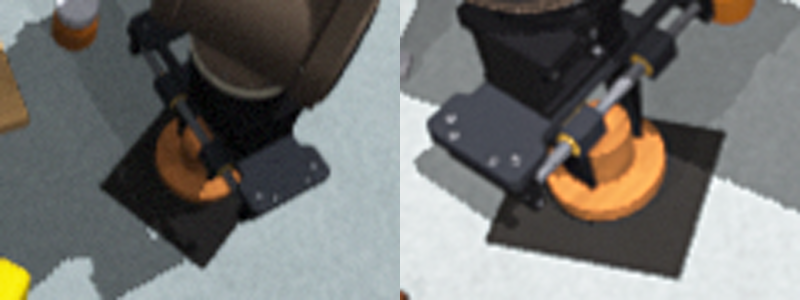

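The round cap is upright and just above the mat. I lower it until the force shows contact.

Call:
carry_out --grip '[1, 1, 1, 1, 1]' --pt "0.01 0 0" --pt "0.01 0 0" --pt "0.006 0 0" --pt "0 0 0" --pt "0 0 0" --turn '[0, 0, 0, 0, 0]'

```text
t: 7.0
eef_pos: [452.9, 315.5, 46.9]
tcp_rot: [-2.89, 1.57, 0.252]
ft_force: [0.1, 0.3, -2.3]
opening: 0.414
```

Call:
carry_out --grip '[1, 1, 1, 1, 1]' --pt "0.003 0 0" --pt "0 0 0" --pt "0.003 0 0" --pt "0 0 0" --pt "0 0 0" --turn '[0, 0, 0, 0, 0]'

```text
t: 7.5
eef_pos: [452.8, 315.5, 43.5]
tcp_rot: [1.047, 1.571, -2.095]
ft_force: [0.5, 0.0, -1.2]
opening: 0.416
```

Call:
carry_out --grip '[1, 1, 1, 1, 1]' --pt "0.004 0 0" --pt "0 0 0" --pt "0.004 0 0" --pt "0 0 0" --pt "0 0 0" --turn '[0, 0, 0, 0, 0]'

```text
t: 8.0
eef_pos: [452.8, 315.4, 39.5]
tcp_rot: [1.036, 1.571, -2.105]
ft_force: [-0.2, 1.1, -1.7]
opening: 0.412
```

Call:
carry_out --grip '[1, 1, 1, 1, 1]' --pt "0.004 0 0" --pt "0 0 0" --pt "0.004 0 0" --pt "0 0 0" --pt "0 0 0" --turn '[0, 0, 0, 0, 0]'

```text
t: 8.5
eef_pos: [453.2, 315.6, 37.5]
tcp_rot: [-2.776, 1.569, 0.366]
ft_force: [-4.6, -3.5, 24.6]
opening: 0.416
```

Call:
carry_out --grip '[-1, -1, -1, -1, -1]' --pt "0 0 0" --pt "0 0 0" --pt "0 0 0" --pt "0 0 0" --pt "-0.01 0 0" --turn '[0, 0, 0, 0, 0]'

```text
t: 9.0
eef_pos: [452.5, 315.3, 40.1]
tcp_rot: [0.542, 1.569, -2.599]
ft_force: [-0.9, -0.9, 0.0]
opening: 0.78
```

Call:
carry_out --grip '[-1, -1, -1, -1, -1]' --pt "-0.06 0 0" --pt "-0.08 0 0" --pt "-0.08 0 0" --pt "0 0.06 0.002" --pt "0 0.08 0.002" --turn '[0, 0, 0, 0, 0]'

```text
t: 9.5
eef_pos: [451.0, 245.8, 152.0]
tcp_rot: [-2.792, 1.568, 0.353]
ft_force: [0.9, -0.7, -0.6]
opening: 1.001
```

Call:
carry_out --grip '[-1, -1, -1, -1, -1]' --pt "0 0.08 0.002" --pt "0 0.08 0.002" --pt "0 0.08 0.002" --pt "0 0.08 0.002" --pt "0 0.08 0.002" --turn '[0, 0, 0, 0, 0]'

```text
t: 10.0
eef_pos: [445.6, 44.0, 151.0]
tcp_rot: [2.875, 1.57, -0.266]
ft_force: [0.9, -0.9, -0.1]
opening: 1.0
```

Call:
carry_out --grip '[-1, -1, -1, -1, -1]' --pt "0 0.08 0.002" --pt "0 0.06 0.002" --pt "0 0.04 0" --pt "0 0 0" --pt "0 0 0" --turn '[0, 0, 0, 0, 0]'

```text
t: 10.5
eef_pos: [443.8, -44.5, 150.7]
tcp_rot: [-2.464, 1.571, 0.677]
ft_force: [-0.1, 0.7, -0.1]
opening: 0.998
```

```bash
python3 - <<'E'
from lf import *
s,T=tool();print(s["eef_pos"],T.round(3)[:,1:].tolist(),s["joints"].round(2))
V=shot("a3");S=((0,),(1,),(2,),(0,1))
rep(V,"plinth_square",(439,-15),sets=S);rep(V,"jar",(479,151),sets=S);rep(V,"cap_round",(453,316),4,sets=((0,),(1,)))
E
```

```text
[443.81220748 -44.47462987 150.74781714] [[-0.001, -1.0], [-1.0, 0.001], [-0.0, -0.0]] [-0.25  0.35  2.07  0.    0.72  1.32]
plinth_square (0,) [439.12 -20.1    1.62] -246
plinth_square (1,) [ 4.3831e+02 -1.6510e+01  4.0000e-02] -225
plinth_square (2,) [ 4.3932e+02 -2.0870e+01  3.0000e-02] -217
plinth_square (0, 1) [ 4.3864e+02 -1.7430e+01  4.0000e-02] -460
jar (0,) [4.7939e+02 1.4878e+02 1.0000e-02] -387
jar (1,) [ 4.7655e+02  1.5212e+02 -4.0000e-02] -340
jar (2,) [4.8051e+02 1.5046e+02 6.0000e-02] -137
jar (0, 1) [4.7871e+02 1.5025e+02 1.8000e-01] -711
cap_round (0,) [4.5288e+02 3.1505e+02 2.0000e-02] -296
cap_round (1,) [4.5210e+02 3.1734e+02 1.1000e-01] -312
```

Call:
carry_out --grip '[-1, -1, -1, -1, -1]' --pt "0 0.07 0.002" --pt "0 0.08 0.002" --pt "0 0.08 0.002" --pt "0 0.08 0.002" --pt "0 0.08 0.002" --turn '[0, 0, 0, 0, 0]'

```text
t: 11.15
eef_pos: [439.1, -240.2, 150.7]
tcp_rot: [2.508, 1.571, -0.632]
ft_force: [1.4, 0.5, -0.1]
opening: 1.001
```

Call:
carry_out --grip '[-1, -1, -1, -1, -1]' --pt "0 0.08 0.002" --pt "0 0.068 0.002" --pt "0 0 0" --pt "0 0 0" --pt "0 0 0" --turn '[0, 0, 0, 0, 0]'

```text
t: 11.65
eef_pos: [437.2, -312.1, 150.6]
tcp_rot: [-0.855, 1.57, 2.288]
ft_force: [0.1, 1.4, 0.0]
opening: 1.002
```

```bash
python3 - <<'E'
from lf import *
s,T=tool();print(s["eef_pos"],T.round(3)[:,1:].tolist(),s["joints"].round(2))
V=shot("a4");S=((0,),(1,),(2,))
a=rep(V,"plinth_hex",(431,-315),sets=S);b=rep(V,"cap_square",(437,-313),18,sets=S)
im=cv2.resize(V[2][0],(1024,768),interpolation=cv2.INTER_CUBIC)
for m,p,z in(("plinth_hex",a,0),("cap_square",b,18)):
    for u,v in (proj(V[2][1],pts(m,p,z))+.5)*2: cv2.circle(im,(int(u),int(v)),1,(0,255,0),-1)
cv2.imwrite("pics/a4.png",im[60:460,250:850])
E
```

```text
[ 437.17157639 -312.08632038  150.5597738 ] [[0.002, -1.0], [-1.0, -0.002], [-0.001, 0.0]] [-0.74  0.47  1.86  0.    0.82  0.83]
plinth_hex (0,) [ 4.3206e+02 -3.1550e+02 -8.0000e-02] -320
plinth_hex (1,) [ 430.57 -310.66    1.02] -195
plinth_hex (2,) [ 432.9  -315.26    0.94] -187
cap_square (0,) [ 437.68 -317.49    1.68] -292
cap_square (1,) [ 465.7  -300.3     0.77] -244
cap_square (2,) [ 4.3930e+02 -3.1675e+02  1.4000e-01] -150
```

View pics/a4.png

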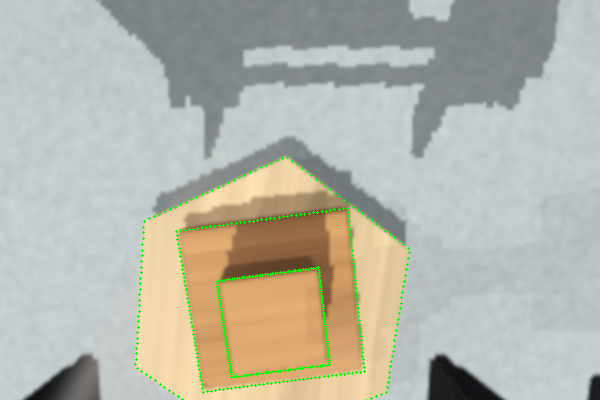

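Call:
carry_out --grip '[-1, -1, -1, -1, -1]' --pt "0 0.009 -0.004" --pt "0.06 0 0" --pt "0.06 0 0" --pt "0.06 0 0" --pt "0.02 0 0" --turn '[-0.041, 0, 0, 0, 0]'

```text
t: 12.3
eef_pos: [438.4, -316.7, 48.5]
tcp_rot: [-0.868, 1.567, 2.404]
ft_force: [-0.7, 0.5, 0.4]
opening: 1.004
```

Call:
carry_out --grip '[1, 1, 1, 1, 1]' --pt "0 0 0" --pt "0 0 0" --pt "0 0 0" --pt "0 0 0" --pt "0 0 0" --turn '[0, 0, 0, 0, 0]'

```text
t: 12.8
eef_pos: [439.2, -318.2, 51.4]
tcp_rot: [2.223, 1.569, -0.789]
ft_force: [0.6, -1.1, 0.4]
opening: 0.637
```

Call:
carry_out --grip '[1, 1, 1, 1, 1]' --pt "0 0 0" --pt "0 0 0" --pt "0 0 0" --pt "0 0 0" --pt "-0.02 0 0" --turn '[0, 0, 0, 0, 0]'

```text
t: 13.3
eef_pos: [438.5, -317.7, 60.0]
tcp_rot: [-0.845, 1.569, 2.425]
ft_force: [-0.5, -0.0, -1.9]
opening: 0.417
```

Call:
carry_out --grip '[1, 1, 1, 1, 1]' --pt "-0.06 0 0" --pt "-0.06 0 0" --pt "-0.06 0 0" --pt "0 -0.05 -0.003" --pt "0 -0.08 -0.003" --turn '[0, 0.015, 0.015, 0, 0]'

```text
t: 13.8
eef_pos: [440.1, -253.8, 152.0]
tcp_rot: [2.4, 1.568, -0.709]
ft_force: [0.5, 0.4, -1.6]
opening: 0.418
```

Call:
carry_out --grip '[1, 1, 1, 1, 1]' --pt "0 -0.08 -0.003" --pt "0 -0.08 -0.003" --pt "0 -0.08 -0.003" --pt "0 -0.08 -0.003" --pt "0 -0.08 -0.002" --turn '[0, 0, 0, 0, 0]'

```text
t: 14.3
eef_pos: [439.5, -51.4, 151.2]
tcp_rot: [2.713, 1.57, -0.394]
ft_force: [1.1, 0.3, -1.9]
opening: 0.415
```

Call:
carry_out --grip '[1, 1, 1, 1, 1]' --pt "0 -0.067 -0.002" --pt "0 0 0" --pt "0.06 0 0" --pt "0.06 0 0" --pt "0 0 0" --turn '[0, 0, 0, 0, 0]'

```text
t: 14.8
eef_pos: [438.4, -19.5, 88.7]
tcp_rot: [-0.196, 1.566, 2.98]
ft_force: [-0.4, 0.1, -1.3]
opening: 0.419
```

```bash
python3 - <<'E'
from look import *
s,T=tool();print(s["eef_pos"],np.arctan2(T[1,1],T[0,1])+np.pi/2)
E
```

```text
[438.37890291 -19.47623175  88.71214062] 0.03479416231686483
```

Call:
carry_out --grip '[1, 1, 1, 1, 1]' --pt "0.04 0 0" --pt "0.03 0 0" --pt "0.006 0 0" --pt "0 0 0" --pt "0.002 0 0" --turn '[0, 0, 0, 0, 0]'

```text
t: 15.3
eef_pos: [440.1, -19.6, 52.7]
tcp_rot: [2.855, 1.569, -0.251]
ft_force: [-0.3, 0.2, -1.5]
opening: 0.418
```

Call:
carry_out --grip '[1, 1, 1, 1, 1]' --pt "0 0 0" --pt "0 0 0" --pt "0.002 0 0" --pt "0 0 0" --pt "0 0 0" --turn '[0, 0, 0, 0, 0]'

```text
t: 15.8
eef_pos: [439.7, -19.4, 50.7]
tcp_rot: [2.603, 1.57, -0.503]
ft_force: [0.9, -0.4, 0.3]
opening: 0.418
```

Call:
carry_out --grip '[-1, -1, -1, -1, -1]' --pt "0 0 0" --pt "0 0 0" --pt "0 0 0" --pt "0 0 0" --pt "-0.01 0 0" --turn '[0, 0, 0, 0, 0]'

```text
t: 16.3
eef_pos: [439.3, -19.3, 55.4]
tcp_rot: [-0.119, 1.57, 3.058]
ft_force: [0.6, -0.7, 0.8]
opening: 0.784
```

Call:
carry_out --grip '[-1, -1, -1, -1, -1]' --pt "-0.05 0 0" --pt "-0.07 0 0" --pt "-0.07 0 0" --pt "0 -0.052 -0.064" --pt "0 -0.052 -0.064" --turn '[0, 0, 0, 0, 0]'

```text
t: 16.8
eef_pos: [502.8, 35.2, 152.7]
tcp_rot: [3.011, 1.567, -0.098]
ft_force: [0.3, 0.1, -0.5]
opening: 1.001
```

Call:
carry_out --grip '[-1, -1, -1, -1, -1]' --pt "0 -0.052 -0.064" --pt "0 -0.052 -0.064" --pt "0 -0.052 -0.064" --pt "0 -0.051 -0.064" --pt "0 0 0" --turn '[0, 0, 0, 0, 0]'

```text
t: 17.3
eef_pos: [628.5, 145.5, 150.5]
tcp_rot: [-2.936, 1.569, 0.243]
ft_force: [-1.2, -0.6, 0.1]
opening: 0.999
```

Call:
carry_out --grip '[-1, -1, -1, -1]' --pt "0 0 0" --pt "0 0 0" --pt "0 0 0" --pt "0 0 0" --turn '[-0.028, -0.028, 0, 0]'

```text
t: 17.7
eef_pos: [625.8, 142.5, 150.8]
tcp_rot: [0.936, 1.571, -1.998]
ft_force: [-0.4, -0.3, -0.0]
opening: 0.999
```

```bash
cat > view.py <<'E'
from lf import *
def pose(): s,T=tool();print("tcp",s["eef_pos"].round(1),"yawoff",round(np.arctan2(T[1,1],T[0,1])+np.pi/2,3),s["opening"].round(2))
def ov(V,k,items,name,box,f=2):
    im=cv2.resize(V[k][0],None,fx=f,fy=f,interpolation=cv2.INTER_CUBIC)
    for m,p,z in items:
        for u,v in (proj(V[k][1],pts(m,p,z))+.5)*f: cv2.circle(im,(int(u),int(v)),1,(0,255,0),-1)
    cv2.imwrite(name,im[box[1]:box[3],box[0]:box[2]])
E
python3 - <<'E'
from view import *
pose();V=shot("a5");S=((0,),(1,),(2,))
rep(V,"cap_square",(439,-19),18,sets=((0,),(1,)))
a=rep(V,"plinth_oblong",(626,147),sets=S);b=rep(V,"cap_hex",(627,142),18,sets=S)
ov(V,2,(("plinth_oblong",a,0),("cap_hex",b,18)),"pics/a5.png",(250,60,850,460))
E
```

```text
Traceback (most recent call last):
  File "view.py", line 2, in pose
    def pose(): s,T=tool();print("tcp",s["eef_pos"].round(1),"yawoff",round(np.arctan2(T[1,1],T[0,1])+np.pi/2,3),s["opening"].round(2))
                                                                                                                 ^^^^^^^^^^^^^^^^^^
AttributeError: 'float' object has no attribute 'round'
```

```bash
sed -i 's/,s\["opening"\].round(2)//' view.py
python3 - <<'E'
from view import *
pose();V=shot("a5");S=((0,),(1,),(2,))
rep(V,"cap_square",(439,-19),18,sets=((0,),(1,)))
a=rep(V,"plinth_oblong",(626,147),sets=S);b=rep(V,"cap_hex",(627,142),18,sets=S)
ov(V,2,(("plinth_oblong",a,0),("cap_hex",b,18)),"pics/a5.png",(250,60,850,460))
E
```

```text
tcp [625.8 142.5 150.8] yawoff 0.208
cap_square (0,) [433.88  -5.08   0.54] -146
cap_square (1,) [438.21 -16.09   1.6 ] -299
plinth_oblong (0,) [627.2  154.09   2.96] -216
plinth_oblong (1,) [624.06 151.     3.  ] -235
plinth_oblong (2,) [612.92 132.22   1.78] -140
cap_hex (0,) [ 6.3248e+02  1.5661e+02 -1.0000e-02] -144
cap_hex (1,) [624.84 144.76   1.17] -152
cap_hex (2,) [6.2724e+02 1.4309e+02 1.8000e-01] -82
```

View pics/a5.png

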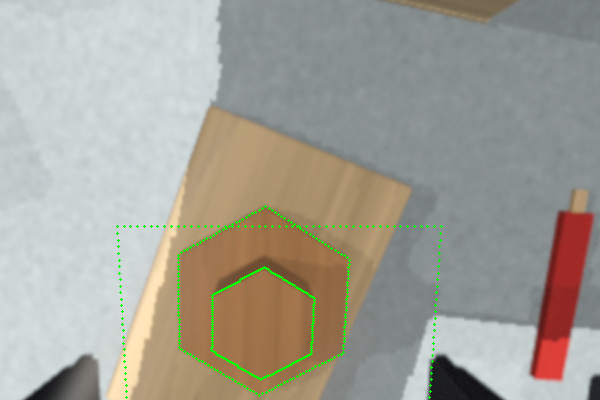

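Call:
carry_out --grip '[-1, -1, -1, -1, -1]' --pt "0 -0.001 -0.003" --pt "0.06 0 0" --pt "0.06 0 0" --pt "0.06 0 0" --pt "0.02 0 0" --turn '[0.009, 0, 0, 0, 0]'

```text
t: 18.35
eef_pos: [626.3, 143.4, 47.9]
tcp_rot: [-0.04, 1.567, -3.0]
ft_force: [0.3, 0.4, 0.6]
opening: 0.998
```

Call:
carry_out --grip '[1, 1, 1, 1, 1]' --pt "0 0 0" --pt "0 0 0" --pt "0 0 0" --pt "0 0 0" --pt "0 0 0" --turn '[0, 0, 0, 0, 0]'

```text
t: 18.85
eef_pos: [627.7, 143.6, 51.5]
tcp_rot: [3.003, 1.569, 0.044]
ft_force: [-0.4, -0.3, -0.1]
opening: 0.64
```

Call:
carry_out --grip '[1, 1, 1, 1, 1]' --pt "0 0 0" --pt "0 0 0" --pt "0 0 0" --pt "0 0 0" --pt "-0.02 0 0" --turn '[0, 0, 0, 0, 0]'

```text
t: 19.35
eef_pos: [626.7, 143.4, 59.7]
tcp_rot: [-0.021, 1.568, -2.98]
ft_force: [0.1, -0.1, -2.8]
opening: 0.415
```

Call:
carry_out --grip '[1, 1, 1, 1, 1]' --pt "-0.06 0 0" --pt "-0.06 0 0" --pt "-0.06 0 0" --pt "0 0 0" --pt "0 0.06 0.019" --turn '[0.029, 0.029, 0.029, 0, 0]'

```text
t: 19.85
eef_pos: [615.9, 116.3, 151.2]
tcp_rot: [-2.83, 1.568, 0.225]
ft_force: [-0.3, -0.5, -2.2]
opening: 0.418
```

Call:
carry_out --grip '[1, 1, 1, 1, 1]' --pt "0 0.08 0.026" --pt "0 0.08 0.026" --pt "0 0.08 0.026" --pt "0 0.08 0.026" --pt "0 0.08 0.026" --turn '[0, 0, 0, 0, 0]'

```text
t: 20.35
eef_pos: [531.1, -80.0, 150.0]
tcp_rot: [-0.073, 1.57, 2.979]
ft_force: [0.0, 0.6, -1.9]
opening: 0.419
```

Call:
carry_out --grip '[1, 1, 1, 1, 1]' --pt "0 0.08 0.026" --pt "0 0.08 0.026" --pt "0 0.08 0.026" --pt "0 0.08 0.026" --pt "0 0.08 0.026" --turn '[0, 0, 0, 0, 0]'

```text
t: 20.85
eef_pos: [448.3, -273.3, 150.1]
tcp_rot: [-0.517, 1.57, 2.535]
ft_force: [1.2, 0.5, -2.3]
opening: 0.42
```

Call:
carry_out --grip '[1, 1, 1, 1, 1]' --pt "0 0.08 0.02" --pt "0 0.01 0.004" --pt "0 0 0" --pt "0 0 0" --pt "0 0 0" --turn '[0, 0, 0, 0, 0]'

```text
t: 21.35
eef_pos: [433.8, -314.5, 150.5]
tcp_rot: [-0.743, 1.57, 2.31]
ft_force: [-0.7, -1.3, -2.1]
opening: 0.416
```

```bash
python3 - <<'E'
from view import *
pose();V=shot("a6")
a=rep(V,"plinth_hex",(432,-315),sets=((0,),(1,),(2,)))
ov(V,2,(("plinth_hex",[432,-315,-.095],0),),"pics/a6.png",(250,60,850,460))
E
```

```text
tcp [ 433.8 -314.5  150.5] yawoff -0.089
plinth_hex (0,) [ 431.47 -316.      0.97] -280
plinth_hex (1,) [ 4.3149e+02 -3.1124e+02 -9.0000e-02] -182
plinth_hex (2,) [ 432.91 -315.22    0.95] -149
```

View pics/a6.png

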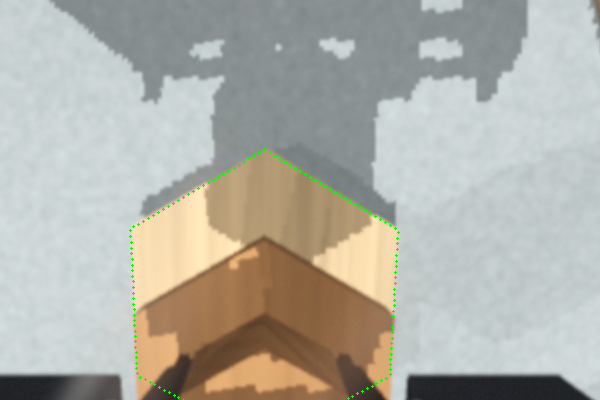

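Call:
carry_out --grip '[1, 1, 1, 1, 1]' --pt "0.06 0.001 0.003" --pt "0.06 0 0" --pt "0.05 0 0" --pt "0.02 0 0" --pt "0.006 0 0" --turn '[0, 0, 0, 0, 0]'

```text
t: 22.0
eef_pos: [432.0, -315.7, 51.9]
tcp_rot: [-0.639, 1.569, 2.412]
ft_force: [0.3, -0.2, -0.5]
opening: 0.423
```

Call:
carry_out --grip '[1, 1, 1, 1, 1]' --pt "0 0 0" --pt "0.002 0 0" --pt "0 0 0" --pt "0.002 0 0" --pt "0 0 0" --turn '[0, 0, 0, 0, 0]'

```text
t: 22.5
eef_pos: [432.0, -316.2, 50.9]
tcp_rot: [2.406, 1.57, -0.826]
ft_force: [0.0, 0.1, -1.5]
opening: 0.418
```

Call:
carry_out --grip '[-1, -1, -1, -1, -1]' --pt "0 0 0" --pt "0 0 0" --pt "0 0 0" --pt "0 0 0" --pt "-0.01 0 0" --turn '[0, 0, 0, 0, 0]'

```text
t: 23.0
eef_pos: [431.7, -315.9, 55.4]
tcp_rot: [-0.612, 1.57, 2.439]
ft_force: [-0.1, -0.4, 0.2]
opening: 0.783
```

Call:
carry_out --grip '[-1, -1, -1, -1, -1]' --pt "-0.05 0 0" --pt "-0.07 0 0" --pt "-0.07 0 0" --pt "0 0 0" --pt "0 -0.045 -0.064" --turn '[0, 0, -0.031, -0.03, 0]'

```text
t: 23.5
eef_pos: [460.5, -292.3, 152.3]
tcp_rot: [2.161, 1.568, -0.88]
ft_force: [0.7, -0.0, 0.4]
opening: 0.998
```

Call:
carry_out --grip '[-1, -1, -1, -1, -1]' --pt "0 -0.045 -0.064" --pt "0 -0.045 -0.064" --pt "0 -0.045 -0.064" --pt "0 -0.045 -0.064" --pt "0 -0.045 -0.064" --turn '[0, 0, 0, 0, 0]'

```text
t: 24.0
eef_pos: [610.4, -161.2, 151.1]
tcp_rot: [2.289, 1.57, -0.751]
ft_force: [0.4, -0.4, -0.6]
opening: 0.997
```

Call:
carry_out --grip '[-1, -1, -1, -1]' --pt "0 -0.043 -0.062" --pt "0 0 0" --pt "0 0 0" --pt "0 0 0" --turn '[0, 0, 0, 0]'

```text
t: 24.4
eef_pos: [637.3, -138.5, 150.7]
tcp_rot: [0.061, 1.57, -2.98]
ft_force: [0.3, 0.4, -0.2]
opening: 1.0
```

```bash
python3 - <<'E'
from view import *
pose();V=shot("a7");S=((0,),(1,),(2,))
rep(V,"cap_hex",(432,-315),18,sets=((0,),(1,)))
a=rep(V,"plinth_round",(630,-131),sets=S);b=rep(V,"cap_oblong",(637,-138),18,sets=S)
ov(V,2,(("plinth_round",a,0),("cap_oblong",b,18)),"pics/a7.png",(250,60,850,460))
E
```

```text
tcp [ 637.3 -138.5  150.7] yawoff 0.1
cap_hex (0,) [ 429.75 -316.8     0.7 ] -277
cap_hex (1,) [ 426.39 -324.1     0.47] -66
plinth_round (0,) [ 6.3183e+02 -1.2231e+02 -5.0000e-02] -249
plinth_round (1,) [ 6.2699e+02 -1.2734e+02  5.0000e-02] -248
plinth_round (2,) [ 6.3036e+02 -1.3125e+02 -4.0000e-02] -117
cap_oblong (0,) [ 622.02 -151.88    2.4 ] -234
cap_oblong (1,) [ 6.3225e+02 -1.3514e+02  1.3000e-01] -263
cap_oblong (2,) [ 6.2954e+02 -1.3927e+02  1.3000e-01] -175
```

View pics/a7.png

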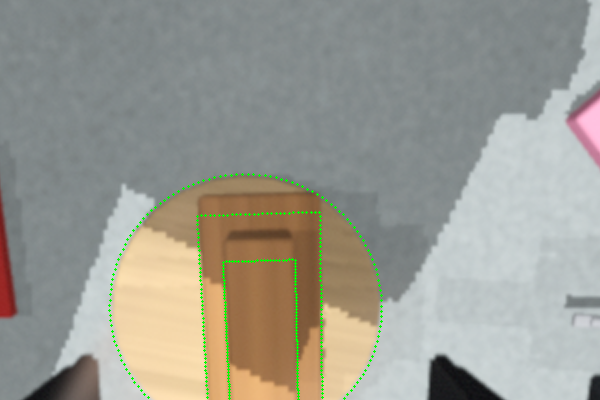

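Call:
carry_out --grip '[-1, -1, -1, -1, -1]' --pt "0 0.002 -0.002" --pt "0.06 0 0" --pt "0.06 0 0" --pt "0.06 0 0" --pt "0.02 0 0" --turn '[-0.01, 0, 0, 0, 0]'

```text
t: 25.05
eef_pos: [637.6, -139.2, 48.1]
tcp_rot: [-0.418, 1.567, 2.855]
ft_force: [-0.1, 0.6, 0.0]
opening: 0.996
```

Call:
carry_out --grip '[1, 1, 1, 1, 1]' --pt "0 0 0" --pt "0 0 0" --pt "0 0 0" --pt "0 0 0" --pt "0 0 0" --turn '[0, 0, 0, 0, 0]'

```text
t: 25.55
eef_pos: [639.4, -138.9, 51.5]
tcp_rot: [2.627, 1.569, -0.382]
ft_force: [0.2, -0.4, -1.0]
opening: 0.634
```

Call:
carry_out --grip '[1, 1, 1, 1, 1]' --pt "0 0 0" --pt "0 0 0" --pt "0 0 0" --pt "0 0 0" --pt "0 0 0" --turn '[0, 0, 0, 0, 0]'

```text
t: 26.05
eef_pos: [639.1, -138.8, 50.6]
tcp_rot: [-0.282, 1.571, 2.992]
ft_force: [0.4, 0.5, 0.0]
opening: 0.292
```

Call:
carry_out --grip '[1, 1, 1, 1, 1]' --pt "0 0 0" --pt "0 0 0" --pt "-0.02 0 0" --pt "-0.06 0 0" --pt "-0.06 0 0" --turn '[0, 0, 0, 0, 0]'

```text
t: 26.55
eef_pos: [638.8, -138.8, 121.4]
tcp_rot: [-0.312, 1.569, 2.962]
ft_force: [0.6, -0.5, -1.8]
opening: 0.29
```

Call:
carry_out --grip '[1, 1, 1, 1, 1]' --pt "-0.03 0 0" --pt "-0.03 0 0" --pt "0 0 0" --pt "0 0 0" --pt "0 -0.06 0.014" --turn '[0.032, 0.032, 0.032, 0, 0]'

```text
t: 27.05
eef_pos: [637.4, -110.4, 150.7]
tcp_rot: [2.203, 1.57, -1.107]
ft_force: [1.1, 0.9, -2.4]
opening: 0.294
```

Call:
carry_out --grip '[1, 1, 1, 1, 1]' --pt "0 -0.08 0.018" --pt "0 -0.08 0.018" --pt "0 -0.08 0.018" --pt "0 -0.08 0.018" --pt "0 -0.08 0.018" --turn '[0, 0, 0, 0, 0]'

```text
t: 27.55
eef_pos: [626.2, 98.2, 150.5]
tcp_rot: [0.537, 1.57, -2.771]
ft_force: [0.6, -0.3, -2.0]
opening: 0.298
```

Call:
carry_out --grip '[1, 1, 1, 1, 1]' --pt "0 -0.08 0.018" --pt "0 -0.02 0.002" --pt "0 0 0" --pt "0 0 0" --pt "0 0 0" --turn '[0, 0, 0, 0, 0]'

```text
t: 28.05
eef_pos: [625.3, 146.1, 150.5]
tcp_rot: [1.032, 1.57, -2.28]
ft_force: [0.1, 0.7, -2.1]
opening: 0.295
```

```bash
python3 - <<'E'
from view import *
pose();V=shot("a8")
a=rep(V,"plinth_oblong",(625,147),sets=((0,),(1,),(2,)))
s,T=tool();p=s["eef_pos"]
b=[p[0]-1,p[1],-.17]
ov(V,2,(("plinth_oblong",[625.2,147.5,-.17],0),("cap_oblong",b,p[2]-32.5)),"pics/a8.png",(230,0,870,440))
E
```

```text
tcp [625.3 146.1 150.5] yawoff -0.17
plinth_oblong (0,) [626.86 154.49   2.96] -212
plinth_oblong (1,) [624.79 153.9    3.05] -232
plinth_oblong (2,) [636.41 145.46   2.98] -134
```

View pics/a8.png

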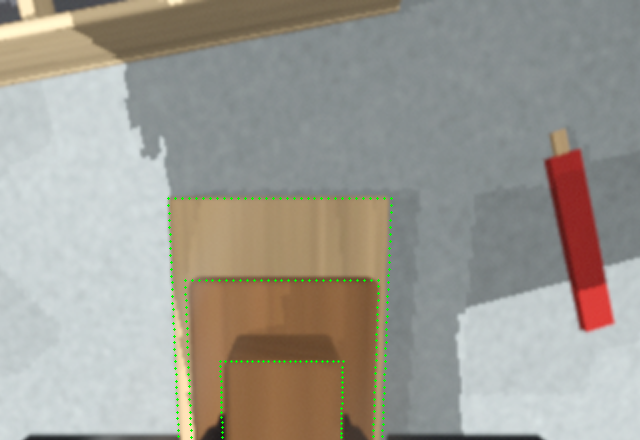

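Call:
carry_out --grip '[1, 1, 1, 1, 1]' --pt "0.06 -0.003 -0.001" --pt "0.06 0 0" --pt "0.05 0 0" --pt "0.02 0 0" --pt "0.006 0 0" --turn '[0, 0, 0, 0, 0]'

```text
t: 28.7
eef_pos: [625.8, 148.5, 51.8]
tcp_rot: [0.376, 1.569, -2.935]
ft_force: [0.8, 0.4, -1.1]
opening: 0.295
```

Call:
carry_out --grip '[1, 1, 1, 1, 1]' --pt "0 0 0" --pt "0.002 0 0" --pt "0 0 0" --pt "0.002 0 0" --pt "0 0 0" --turn '[0, 0, 0, 0, 0]'

```text
t: 29.2
eef_pos: [626.0, 149.0, 50.9]
tcp_rot: [-3.027, 1.57, -0.055]
ft_force: [0.1, 0.2, -1.6]
opening: 0.293
```

Call:
carry_out --grip '[-1, -1, -1, -1, -1]' --pt "0 0 0" --pt "0 0 0" --pt "0 0 0" --pt "0 0 0" --pt "-0.01 0 0" --turn '[0, 0, 0, 0, 0]'

```text
t: 29.7
eef_pos: [625.7, 148.9, 55.3]
tcp_rot: [0.393, 1.57, -2.918]
ft_force: [-1.1, 0.7, -0.5]
opening: 0.652
```

Call:
carry_out --grip '[-1, -1, -1, -1, -1]' --pt "-0.05 0 0" --pt "-0.07 0 0" --pt "-0.07 0 0" --pt "0 -0.045 0.066" --pt "0 -0.045 0.066" --turn '[0, 0, 0, 0, 0]'

```text
t: 30.2
eef_pos: [568.4, 204.5, 152.0]
tcp_rot: [-2.751, 1.568, 0.219]
ft_force: [0.1, 1.1, -0.7]
opening: 0.992
```

Call:
carry_out --grip '[-1, -1, -1, -1, -1]' --pt "0 -0.045 0.066" --pt "0 -0.045 0.066" --pt "0 -0.045 0.066" --pt "0 -0.045 0.066" --pt "0 0 0" --turn '[0, 0, 0, 0, 0]'

```text
t: 30.7
eef_pos: [450.5, 317.8, 151.1]
tcp_rot: [-0.012, 1.57, 2.964]
ft_force: [-0.2, 0.1, 0.6]
opening: 0.999
```

Call:
carry_out --grip '[-1, -1, -1]' --pt "0 0 0" --pt "0 0 0" --pt "0 0 0" --turn '[0, 0, 0]'

```text
t: 31.0
eef_pos: [454.4, 314.7, 150.6]
tcp_rot: [3.131, 1.571, -0.181]
ft_force: [0.4, -0.4, 0.1]
opening: 0.995
```

```bash
python3 - <<'E'
from view import *
pose();V=shot("a9");S=((0,),(1,))
rep(V,"cap_round",(453,315),4,sets=((0,),(1,),(2,)),rng=8)
rep(V,"cap_oblong",(625,148),18,sets=S,rng=8)
rep(V,"cap_hex",(432,-316),18,sets=S,rng=8)
rep(V,"cap_square",(439,-19),18,sets=S,rng=8)
rep(V,"plinth_round",(630,-131),sets=S,rng=8)
E
```

```text
tcp [454.4 314.7 150.6] yawoff -0.171
cap_round (0,) [4.5397e+02 3.1490e+02 6.0000e-02] -283
cap_round (1,) [4.5219e+02 3.1740e+02 3.0000e-02] -313
cap_round (2,) [ 4.5464e+02  3.1511e+02 -3.0000e-02] -242
cap_oblong (0,) [625.17 149.01   3.06] -89
cap_oblong (1,) [636.38 135.64   1.44] -146
cap_hex (0,) [ 444.33 -308.42    0.91] -225
cap_hex (1,) [ 429.23 -312.17    0.96] -339
cap_square (0,) [ 4.3869e+02 -1.9790e+01  4.0000e-02] -254
cap_square (1,) [ 4.380e+02 -1.621e+01  2.000e-02] -298
plinth_round (0,) [ 6.2894e+02 -1.3140e+02  1.0000e-01] -281
plinth_round (1,) [ 6.2653e+02 -1.2663e+02  4.0000e-02] -295
```

Aligned. I grip the round cap.

Call:
carry_out --grip '[-1, -1, -1, -1, -1]' --pt "0.06 0 0.001" --pt "0.06 0 0" --pt "0.06 0 0" --pt "0.046 0 0" --pt "0 0 0" --turn '[0, 0, 0, 0, 0]'

```text
t: 31.65
eef_pos: [452.2, 314.5, 35.1]
tcp_rot: [0.681, 1.566, -2.631]
ft_force: [-0.5, -0.2, 0.5]
opening: 0.998
```

Call:
carry_out --grip '[1, 1, 1, 1, 1]' --pt "0 0 0" --pt "0 0 0" --pt "0 0 0" --pt "0 0 0" --pt "0 0 0" --turn '[0, 0, 0, 0, 0]'

```text
t: 32.15
eef_pos: [453.2, 315.6, 38.2]
tcp_rot: [-2.571, 1.57, 0.402]
ft_force: [-1.1, -0.5, -0.4]
opening: 0.639
```

Call:
carry_out --grip '[1, 1, 1, 1, 1]' --pt "0 0 0" --pt "0 0 0" --pt "0 0 0" --pt "0 0 0" --pt "0 0 0" --turn '[0, 0, 0, 0, 0]'

```text
t: 32.65
eef_pos: [453.0, 315.5, 37.6]
tcp_rot: [2.498, 1.571, -0.813]
ft_force: [-0.2, 0.2, 1.5]
opening: 0.413
```

Call:
carry_out --grip '[1, 1, 1, 1, 1]' --pt "-0.02 0 0" --pt "-0.06 0 0" --pt "-0.07 0 0" --pt "-0.076 0 0" --pt "0 0 0" --turn '[0, 0, 0, 0, 0]'

```text
t: 33.15
eef_pos: [454.5, 316.4, 155.5]
tcp_rot: [-2.501, 1.563, 0.472]
ft_force: [-0.5, 0.3, -1.9]
opening: 0.413
```

Call:
carry_out --grip '[1, 1, 1, 1, 1]' --pt "0 0.05 -0.03" --pt "0 0.07 -0.043" --pt "0 0.07 -0.043" --pt "0 0.07 -0.043" --pt "0 0.07 -0.043" --turn '[0, 0, 0, 0, 0]'

```text
t: 33.65
eef_pos: [524.8, 134.3, 150.2]
tcp_rot: [0.372, 1.57, -2.939]
ft_force: [0.4, 1.3, -1.1]
opening: 0.414
```

Call:
carry_out --grip '[1, 1, 1, 1, 1]' --pt "0 0.07 -0.043" --pt "0 0.07 -0.043" --pt "0 0.07 -0.043" --pt "0 0.07 -0.043" --pt "0 0.07 -0.043" --turn '[0, 0, 0, 0, 0]'

```text
t: 34.15
eef_pos: [601.2, -56.4, 150.1]
tcp_rot: [0.042, 1.57, 3.014]
ft_force: [1.4, 0.6, -1.0]
opening: 0.416
```

Call:
carry_out --grip '[1, 1, 1, 1, 1]' --pt "0 0.07 -0.043" --pt "0 0.07 -0.04" --pt "0 0 0" --pt "0 0 0" --pt "0 0 0" --turn '[0, 0, 0, 0, 0]'

```text
t: 34.65
eef_pos: [629.7, -129.9, 150.2]
tcp_rot: [-0.181, 1.569, 2.791]
ft_force: [-0.9, -0.4, -1.5]
opening: 0.413
```

```bash
python3 - <<'E'
from view import *
pose();V=shot("b1")
a=rep(V,"plinth_round",(630,-131),sets=((0,),(1,),(2,)),rng=8)
s,T=tool();p=s["eef_pos"]
ov(V,2,(("plinth_round",[630,-131,0],0),("cap_round",[p[0],p[1],0],p[2]-33)),"pics/b1.png",(230,0,870,440))
E
```

```text
tcp [ 629.7 -129.9  150.2] yawoff -0.169
plinth_round (0,) [ 6.2923e+02 -1.3184e+02 -5.0000e-02] -229
plinth_round (1,) [ 6.2634e+02 -1.2710e+02  4.0000e-02] -249
plinth_round (2,) [ 6.2947e+02 -1.3102e+02 -6.0000e-02] -113
```

View pics/b1.png

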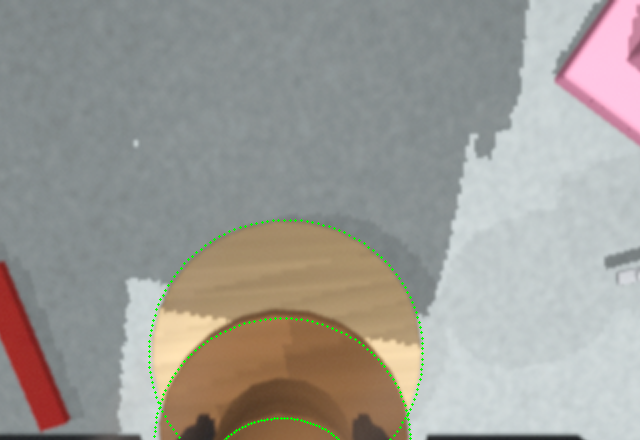

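Call:
carry_out --grip '[1, 1, 1, 1, 1]' --pt "0.06 0.002 0.004" --pt "0.06 0 0" --pt "0.05 0 0" --pt "0.02 0 0" --pt "0.004 0 0" --turn '[0, 0, 0, 0, 0]'

```text
t: 35.3
eef_pos: [627.9, -130.7, 52.9]
tcp_rot: [-0.088, 1.569, 2.885]
ft_force: [-0.0, 0.4, -2.5]
opening: 0.416
```

Call:
carry_out --grip '[1, 1, 1, 1, 1]' --pt "0 0 0" --pt "0.002 0 0" --pt "0 0 0" --pt "0.002 0 0" --pt "0 0 0" --turn '[0, 0, 0, 0, 0]'

```text
t: 35.8
eef_pos: [628.3, -131.4, 51.9]
tcp_rot: [2.848, 1.57, -0.463]
ft_force: [-1.3, -0.2, -2.3]
opening: 0.416
```

Call:
carry_out --grip '[1, 1, 1, 1, 1]' --pt "0.002 0 0" --pt "0 0 0" --pt "0.001 0 0" --pt "0 0 0" --pt "0 0 0" --turn '[0, 0, 0, 0, 0]'

```text
t: 36.3
eef_pos: [628.4, -131.5, 51.6]
tcp_rot: [2.907, 1.57, -0.404]
ft_force: [-4.7, 1.8, 12.0]
opening: 0.417
```

Call:
carry_out --grip '[-1, -1, -1, -1, -1]' --pt "0 0 0" --pt "0 0 0" --pt "0 0 0" --pt "0 0 0" --pt "-0.01 0 0" --turn '[0, 0, 0, 0, 0]'

```text
t: 36.8
eef_pos: [627.9, -131.3, 54.6]
tcp_rot: [-0.079, 1.57, 2.893]
ft_force: [-0.6, -0.2, 0.2]
opening: 0.779
```

Call:
carry_out --grip '[-1, -1, -1, -1, -1]' --pt "-0.05 0 0" --pt "-0.08 0 0" --pt "-0.09 0 0" --pt "-0.09 0 0" --pt "-0.09 0 0" --turn '[0, 0, 0, 0, 0]'

```text
t: 37.3
eef_pos: [627.9, -131.3, 257.4]
tcp_rot: [2.663, 1.571, -0.648]
ft_force: [0.1, 0.2, 0.2]
opening: 0.999
```

Call:
carry_out --grip '[-1, -1, -1, -1, -1]' --pt "-0.09 0 0" --pt "-0.09 0 0" --pt "0 0 0" --pt "0 0 0" --pt "0 0 0" --turn '[0, 0, 0, 0, 0]'

```text
t: 37.8
eef_pos: [627.8, -131.2, 343.8]
tcp_rot: [-0.118, 1.569, 2.854]
ft_force: [-0.4, -0.7, -0.2]
opening: 0.998
```

```bash
python3 - <<'E'
from view import *
pose();V=shot("b2");S=((0,),(1,))
X=dict(round=(630,-131,0),square=(439,-19,.035),hex=(432,-315,-.095),oblong=(625.2,147.5,-.17))
rows=[]
for k in(0,1):
    r=[]
    for n,x in X.items():
        p=fit([V[k]],"cap_"+n,x[:2],18,8)[0];print(k,n,p.round(2))
        im=cv2.resize(V[k][0],None,fx=4,fy=4,interpolation=cv2.INTER_CUBIC)
        for m,z in(("plinth_"+n,0),("cap_"+n,18)):
            for u,v in (proj(V[k][1],pts(m,x,z))+.5)*4: cv2.circle(im,(int(u),int(v)),1,(0,255,0),-1)
        u,v=(proj(V[k][1],[x[0],x[1],35])[0]*4).astype(int);u=min(max(u,130),2048-130)
        r.append(cv2.resize(im[v-130:v+130,u-130:u+130],(200,200)))
    rows.append(np.hstack(r))
print(fit(V[:2],"jar",(479,150),0,8)[0].round(1))
cv2.imwrite("pics/b2.png",np.vstack(rows))
E
```

```text
tcp [ 627.8 -131.2  343.8] yawoff -0.169
0 round [ 6.2026e+02 -1.4176e+02  2.6000e-01]
0 square [ 4.3919e+02 -1.9900e+01  9.0000e-02]
0 hex [ 429.26 -317.03    0.85]
0 oblong [627.55 142.09   1.31]
1 round [ 6.2814e+02 -1.3179e+02  2.0000e-02]
1 square [ 4.3818e+02 -1.6200e+01  3.0000e-02]
1 hex [ 4.4794e+02 -3.0172e+02 -1.8000e-01]
1 oblong [622.08 151.47   2.91]
[4.786e+02 1.502e+02 1.000e-01]
```

View pics/b2.png

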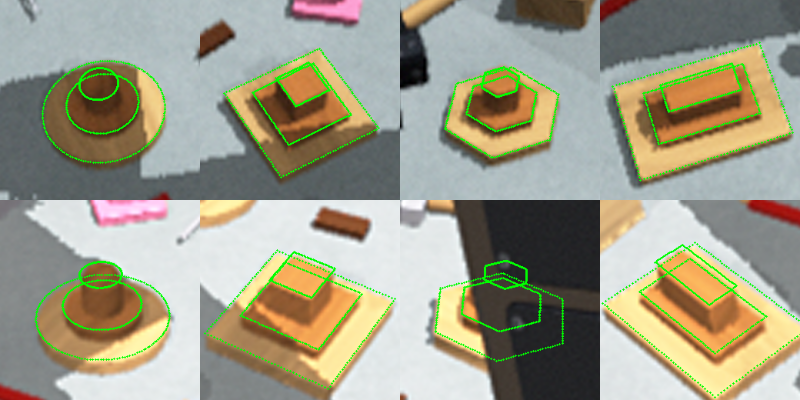

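All four caps match the target outlines drawn on their plinths, and the gripper is clear. I hand the job in.

```bash
python3 -c "
from cell import env
print(env.job_done())"
```

```text
the job is handed in; nothing more can be done
None
```

All four caps now stand on the plinths of their own shapes. The round cap was parked on the mat, then the square, hexagonal, oblong and round caps were each moved to their own plinth. I handed the job in at about 38 s of the 141 s allowed; it reported no verdict.

- **Position and angle:** in the final scene view all four caps line up with target outlines drawn at the measured plinth poses. By my readings each cap is within about 3 mm of its plinth's centre and 0.05 rad of its sides. All looked upright.
- **Jar:** it measured (479, 150) mm at the end and (479, 152) mm at the start, so it was not disturbed.
- **Gripper:** it was open and clear of everything, with the TCP at about 344 mm height.

These checks disagreed or did not work:

- **Side camera:** its positions were off from the scene and wrist cameras by about 2 to 5 mm, for caps and plinths alike, so I discounted it. The arm also hid the hexagonal cap from it in the final picture.
- **Automatic edge fits:** some of the final ones locked onto shadows and gave clearly wrong numbers (round and oblong in the scene view, hexagonal in the side view). I went by the drawn outlines and the tool positions at release instead.

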